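Shut the tin and scan its sloping label

ROBOT

A 7-joint arm with a two-finger parallel gripper is mounted at the origin on the work surface. World frame = base frame: x ahead of the robot, y to its left, z up, the work surface at z = 0. Lengths are in mm, angles in rad, forces in N, time in s.
With the tool pointing down it reaches from about 400 to 750 mm from the base axis. Payload 19.5 kg.
Tool frame: the origin (TCP) lies midway between the tips of the shut fingers; the grasp point (between the pads) lies 19 mm behind it; z points along the fingers, y is the direction in which the jaws open and shut (so a half turn about z gives the same grasp; the last joint's range is limited). The gripper opens to 85 mm and grips with 20 to 120 N. Pads are 22 mm wide; open, the fingers measure 114 mm over their backs; the gripper's body (76 mm by 85 mm) begins 54 mm behind the grasp point. The pads swing forward as they close: fully open they stand 13 mm farther back than shut.
Start: joints at [1.126, 0.707, -0.028, 1.485, 0.022, 0.951, -0.075], TCP at [225.388, -528.957, 231.268] pointing down, gripper open.
Joint ranges: [-2.71, 2.71], [-0.32, 2.16], [-1.57, 1.52], [0, 2.45], [-1.46, 4.6], [0, 2.02], [-2.83, 2.83]. Speed limits (rad/s): [1.89, 1.89, 2.57, 2.57, 3.01, 3.01, 3.01].

INTERFACE

Orientations are given as a 3x3 rotation matrix whose columns are the frame's x, y, z axes.
In Python, from station import sense, snapshot, calibration, job gives the robot as it stands.
- The arm moves only by the tool jog_arm, never from a script. Its argument "steps" is one flat list of numbers, 6 for each row, row after row: the shift along the world's x, y, z in m, then the turn, a rotation vector about the world's x, y, z in degrees. A call has 1 to 12 rows; each row shifts and turns the commanded pose from where the row before left it; what a row does not reach is not made up. A row lasts 1/8 s, in which the tool goes at most 62.5 mm and 10.7 degrees, less where a joint would pass 70% of its speed; a pose out of reach is approached as far as the arm can. A call with a gripper value outside its range is refused whole. "gripper" is the finger opening in m, from 0 to 0.0854, set as the call begins (left out, the last holds). The fingers move at their own pace and stop on an object; "grip_force" is the grip in N (left out, the last holds). Time passes only in rows, so rows that do not move let the fingers close. It gives the time, the measured TCP pose, the force and the opening at its end, in the units of the state.
- sense(): the state, without advancing time (a new reading comes with each control period).
- snapshot(name): name is "scene" or "top" or "wrist"; returns (picture, depth): 400x640x3 uint8, red, green, blue; 400x640 float32, mm along the optical axis (not along the pixel's ray), 0 where there is no reading.
- calibration(name): a dict with "vfov" (degrees; the focal length in pixels is half the picture's height over the tangent of half this angle, whatever the lens; pixels are square), "cx", "cy" (the principal point, pixels), "distortion" ([k1, k2, p1, p2, k3] as OpenCV has them; the pictures are not rectified), "R" (3x3) and "t" (3): a world point X has camera coordinates R X + t. Camera axes: x right, y down, z forward; pixel columns grow to the right and rows downward; lengths in mm; the calibration is good to about 2 mm. A picture is of the moment at which its call begins: read the wrist's pose just before it. calibration takes no time and is no camera call; for the wrist camera it gives the pose at the moment of the call.
- job.close_job(): hands the job in, once; it reports no verdict.
The state is a dict: "clock": time; "joints": joint angles; "qd": joint speeds; "effort": joint torques, N m; "ee_pos": TCP position; "ee_rot": TCP orientation; "contact_force": force on the tool from outside, world axes, zero at the start; "moment": the same for the moment, N m; "grip_width": finger opening in mm.
Only numpy, scipy, OpenCV 4.12 (cv2) and the standard library are available. Lean on these libraries where they do the work, as an engineer would, in place of code of your own. Each camera call takes 0.05 s, during which the arm holds its last target. There are 200 camera calls.

TASK

Shut the sloping lid of the green tin fully, then pick up the hand scanner and read the label on the lid: point the window under its head square at the middle of the label from about 80 mm away and hold it still there for two seconds, never touching the tin with the scanner. Then stand the scanner gently upright on the middle of the round ceramic coaster. Leave everything else where it is.

Things in the scene. Friction and masses are not known exactly. Their poses are not given: they have to be found in the camera images.
- scanner: hand scanner standing on its head: a grey head 68 (x) x 56 (y) x 34 mm tall with the scan window in its underside, and above it a square black handle 32 x 32 mm in section, reaching from 34 to 98 mm height (a collar 50 x 46 mm covers it up to 41 mm). 0.14 to 0.28 kg, centre of mass about 31 mm up. Origin at the centre of the underside; z up through the handle; it scans along its own -z
- scanner_window (a point): centre of the scan window in the underside of the scanner's head, axes as the scanner's; it looks along -z
- tin: green tin fixed to the shelf, 140 (x) x 160 (y) mm, with a sloping top: its low wall (-x side) is 45 mm tall, its high wall (+x side) 132 mm. Origin under its centre
- tin_lid (a joint): lid angle in rad: 0 is fully shut (lid sloping 32 deg from level, down towards the tin's -x side), growing as it opens upward about the top of the high wall, to 1.5. The hinge is stiff: the lid stays where it is left and takes about 1 to 2 N at its free edge to move
- tin_lid_hinge (a point): middle of the hinge line, along y on top of the high wall; axes turn with the lid: -x runs from the hinge to the free edge, z out of the lid's outer face. The lid's outer face is 5 mm above this point along z
- lid_edge (a point): middle of the lid's free edge on its outer face, 165 mm from the hinge; axes as the lid's. The lid is 166 mm wide (y) and 5 mm thick
- label (a point): centre of the white bar label (55 x 90 mm) in the middle of the lid's outer face, 82 mm from the hinge; axes as the lid's, z straight out of the label
- coaster: round ceramic coaster, 110 mm across, 8 mm thick, fixed to the shelf; origin at the centre of its underside, its top is 8 mm above it
- tire_lever: yellow plastic tire lever lying flat, 120 x 17 x 8 mm, to be left alone; origin under its middle, x along it
- lockring_tool: chrome lockring tool lying flat, a 140 mm long round bar up to 25 mm thick, to be left alone; origin under its middle, x along it
- grease_jar: closed jar, 68 mm across, 70 mm tall, to be left alone; origin under its centre
- mug: white mug, 80 mm across with a handle, 90 mm tall, to be left alone; origin under its centre
- oil_bottle: bottle, 52 mm across, 140 mm tall, to be left alone; origin under its centre

How it is judged (in metres and radians):
On the way, in this order (a step that is already met when the one before it is completed fails the run):
1. the lid is fully shut (value of joint tin_lid below 0.05 rad), for 0.2 s.
2. the scanner is held still and square, 50 to 115 mm in front of the label, aimed at its middle, the lid shut (x of label in the frame of scanner_window between -0.015 and 0.015 m and y of label in the frame of scanner_window between -0.015 and 0.015 m and z of label in the frame of scanner_window between -0.115 and -0.05 m and angle between the z axis of scanner_window and the z axis of label, either way round below 0.2 rad and linear speed of scanner below 0.03 m/s and angular speed of scanner below 0.2 rad/s and value of joint tin_lid below 0.05 rad), for 1 s.
At the end, for the whole second after the job is handed in: the lid is shut (within 0.05 rad), the scanner stands upright (within 0.08 rad) and at rest on the coaster, its centre within 28 mm of the coaster's, and the lever, lockring tool, jar, mug and bottle are within 30 mm of where they began (value of joint tin_lid below 0.05 rad and horizontal distance between scanner and coaster below 0.028 m and z of scanner in the frame of coaster between 0.004 and 0.012 m and angle between scanner's own z axis and vertical below 0.08 rad and linear speed of scanner below 0.02 m/s and distance of each of tire_lever, lockring_tool, grease_jar, mug, oil_bottle from where it was at the start of the episode below 0.03 m); the robot touches nothing.
It fails at once if the scanner touches the tin or its lid (contact force between scanner and tin above 0.5 N).
It fails at once if the scanner is banged down or dropped on the coaster (over 45 N) (contact force between scanner and coaster above 45 N).
It fails at once if a bystander is pushed away or knocked over (moved over 30 mm) (distance of any of tire_lever, lockring_tool, grease_jar, mug, oil_bottle from where it was at the start of the episode above 0.03 m).
It also fails if it takes over 67 s, if anything falls off the work surface, if the arm or the gripper's body presses on something with over 40 N, if the wrist force passes 120 N, or if a joint passes its speed limit or range.

## Working session

There is one attempt and no reset: what is moved stays moved. The work goes in short steps, Python scripts to look and compute and a tool call to move; the robot and the scene stay as the last step left them, time stands still between calls to the robot, and variables do not carry over. Pictures are saved under pics/ and viewed, about 8 in all and at most 12, crops included, and the job is handed in when it is done.

Besides the shell and the picture viewer there is one more tool, called after "Request:" as a command line: name --argument value ..., lists and objects as JSON in quotes. jog_arm: Moves the arm, as the interface text tells. Its arguments: {"type":"object","properties":{"steps":{"type":"array"},"gripper":{"type":"number"},"grip_force":{"type":"number"}},"required":["steps"]}

```bash
mkdir -p pics
cat > h.py <<'E'
import numpy as np, cv2
from station import sense, snapshot, calibration, job
def K(c):
    f=200/np.tan(np.radians(c['vfov'])/2); return np.array([[f,0,c['cx']],[0,f,c['cy']],[0,0,1.]])
def cloud(d,c):
    "world point per pixel"
    v,u=np.mgrid[0:400,0:640]
    p=cv2.undistortPoints(np.stack([u,v],-1).reshape(-1,1,2).astype(float),K(c),np.array(c['distortion'])).reshape(-1,2)
    X=np.c_[p,np.ones(len(p))]*d.reshape(-1,1)
    W=(X-np.array(c['t']))@np.array(c['R']); W[d.ravel()<=0]=np.nan
    return W.reshape(400,640,3)
def grab(n):
    c=calibration(n); p,d=snapshot(n); cv2.imwrite(f'pics/{n}_{sense()["clock"]:.2f}.png',p[:,:,::-1]); np.savez(f'{n}.npz',p=p,W=cloud(d,c)); return p,cloud(d,c)
E
python3 - <<'E'
from h import *
p,W=grab('top'); q,V=grab('scene')
cv2.imwrite('pics/a.png',np.vstack([p,q])[:,:,::-1][::1] if 0 else cv2.resize(np.vstack([p,q]),(480,600))[:,:,::-1])
cv2.imwrite('pics/top.png',p[:,:,::-1]);cv2.imwrite('pics/scene.png',q[:,:,::-1])
print(sense())
E
```

```text
{'clock': 0.1, 'joints': array([ 1.12631095,  0.70700134, -0.02762592,  1.4849184 ,  0.02201054,
        0.9508828 , -0.07549679]), 'qd': array([ 0.00047471, -0.00119658,  0.00027636, -0.00105895, -0.00010844,
       -0.00079749,  0.00070603]), 'effort': array([ 4.87168436e-03, -8.84285188e+01,  1.23777252e+00, -2.36452746e+01,
        1.71710306e-02,  5.20317029e-03, -3.62774642e-05]), 'ee_pos': array([ 225.30911951, -528.7863215 ,  230.90474004]), 'ee_rot': array([[ 9.19966941e-01,  3.91995769e-01, -3.81291624e-04],
       [ 3.91995953e-01, -9.19966573e-01,  8.23141717e-04],
       [-2.81074778e-05, -9.06727941e-04, -9.99999589e-01]]), 'contact_force': array([-0.57476741, -0.4082654 ,  0.06713541]), 'moment': array([-0.01801014, -0.02587006, -0.09144051]), 'grip_width': 85.46106177151935}
```

View pics/top.png

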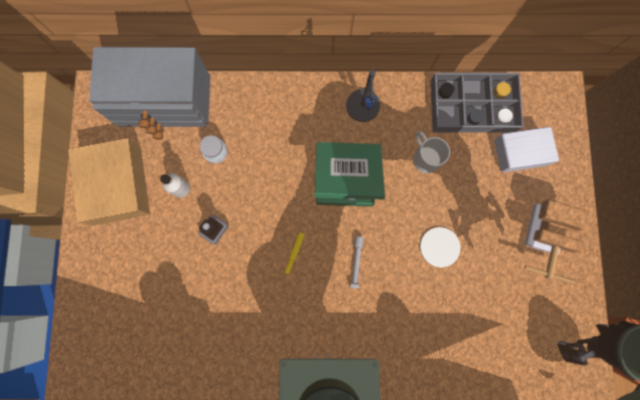

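View pics/scene.png

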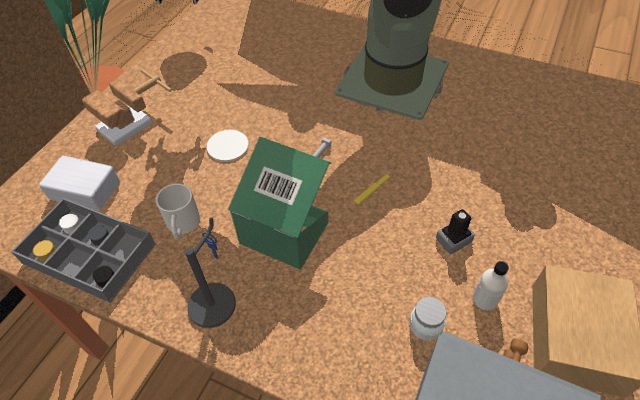

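The top view shows: tin at (350,172), scanner at (213,229), coaster at (440,247), mug at (432,153), lockring tool at (357,262), lever at (295,253), jar at (213,150) and bottle at (175,185). In the scene view the lid is open, with its label facing away from the base.

Run:
```python
from h import *
for n in('top','scene'):
    z=np.load(n+'.npz'); p=z['p'];W=z['W']; hsv=cv2.cvtColor(p,cv2.COLOR_RGB2HSV)
    print(n, 'table z', np.nanmedian(W[280:300,200:260,2]) if n=='top' else np.nanmedian(W[150:170,410:430,2]))
    g=(hsv[...,0]>60)&(hsv[...,0]<95)&(hsv[...,1]>90)
    roi=np.zeros((400,640),bool)
    if n=='top': roi[135:215,305:395]=1
    else: roi[130:270,225:335]=1
    P=W[g&roi]; P=P[~np.isnan(P[:,0])]
    print('green',len(P),np.percentile(P,[1,50,99],axis=0).round())
    # lid plane by RANSAC
    rng=np.random.default_rng(0);best=None
    Q=P[P[:,2]>100]
    for i in range(500):
        a,b,c=Q[rng.choice(len(Q),3)];nn=np.cross(b-a,c-a);L=np.linalg.norm(nn)
        if L<50:continue
        nn/=L; m=abs((Q-a)@nn)<3
        if best is None or m.sum()>best.sum():best=m
    A=Q[best];c=A.mean(0);nn=np.linalg.svd(A-c,full_matrices=0)[2][2];nn*=np.sign(nn[2])
    print('lid n',nn.round(3),'c',c.round(),len(A)); 
    r=cv2.minAreaRect(A[:,:2].astype(np.float32)); print('lid box',cv2.boxPoints(r).round())
    print('z range',np.percentile(A[:,2],[1,99]))
    low=P[(P[:,2]<95)]; print('low',low.shape, np.percentile(low,[2,50,98],axis=0).round() if len(low) else '')
    if n=='top':
        for nm,(u,v,h) in dict(scanner=(213,229,30),coaster=(440,247,26),mug=(432,153,26),lock=(357,262,28),lever=(295,253,24),jar=(213,150,18),bottle=(175,185,18)).items():
            S=W[v-h:v+h,u-h:u+h].reshape(-1,3);C=p[v-h:v+h,u-h:u+h].reshape(-1,3)
            S=S[S[:,2]>(4 if nm in('coaster','lever') else 12)]
            if nm=='lock': S=S[S[:,2]<40]
            r=cv2.minAreaRect(S[:,:2].astype(np.float32)); print(nm,len(S),'ctr',np.round(r[0]),np.round(r[1]),round(r[2]),'z',np.percentile(S[:,2],[2,50,98]).round())
```

```text
top table z -0.2187763321952716
green 866 [[ 532. -101.    4.]
 [ 566.    5.  199.]
 [ 677.   32.  217.]]
lid n [ 0.469 -0.013  0.883] c [584.   3. 191.] 700
lid box [[536. -38.]
 [680. -40.]
 [681.  32.]
 [537.  34.]]
z range [140.48688694 216.41560608]
low (37, 3) [[ 541. -114.   -1.]
 [ 544.  -86.   41.]
 [ 565.   26.   47.]]
scanner 556 ctr [473. 316.] [56. 68.] 56 z [ 19.  40. 101.]
coaster 1278 ctr [ 428. -309.] [141. 146.] 0 z [ 4.  8. 13.]
mug 871 ctr [ 713. -288.] [102. 153.] 63 z [14. 55. 92.]
lock 345 ctr [385. -78.] [ 24. 138.] 84 z [14. 20. 27.]
lever 317 ctr [410.  93.] [129. 131.] 0 z [ 4.  6. 12.]
jar 563 ctr [693. 319.] [64. 64.] 87 z [18. 67. 73.]
bottle 505 ctr [587. 413.] [48. 53.] 59 z [ 21.  92. 141.]
scene table z -1.7484734240064277
green 2594 [[ 543. -124.    5.]
 [ 636.    3.  162.]
 [ 689.   36.  213.]]
lid n [ 0.469 -0.009  0.883] c [623.  -5. 171.] 2181
lid box [[ 539. -125.]
 [ 688. -128.]
 [ 692.   36.]
 [ 543.   40.]]
z range [135.31786868 212.97171681]
low (130, 3) [[ 549. -124.    1.]
 [ 685.  -16.   39.]
 [ 689.   31.   93.]]
```

Request:
jog_arm --steps '[0.0275,0.0404,0.002,0,0,-1.92,0.0275,0.0404,0.002,0,0,-1.92,0.0275,0.0404,0.002,0,0,-1.92,0.0275,0.0404,0.002,0,0,-1.92,0.0275,0.0404,0.002,0,0,-1.92,0.0275,0.0404,0.002,0,0,-1.92,0.0275,0.0404,0.002,0,0,-1.92,0.0275,0.0404,0.002,0,0,-1.92,0.0275,0.0404,0.002,0,0,-1.92,0.0275,0.0404,0.002,0,0,-1.92,0.0275,0.0404,0.002,0,0,-1.92,0.0275,0.0404,0.002,0,0,-1.92]' --gripper 0

```text
clock: 1.6
ee_pos: [556.0, -42.7, 255.2]
ee_rot: [[1.0, -0.0, -0.0], [-0.0, -1.0, -0.0], [-0.0, 0.0, -1.0]]
contact_force: [0.2, -0.7, 0.7]
grip_width: 0.1
```

Run:
```python
from h import *
z=np.load('top.npz');p=z['p'];W=z['W']
# coaster: white low; scanner head/handle; lever etc
w=(p.min(-1)>170); m=w&(W[...,2]>3)&(W[...,2]<16); m[:, :410]=0;m[:,470:]=0;m[:215]=0;m[285:]=0
P=W[m];print('coaster',len(P),cv2.minEnclosingCircle(P[:,:2].astype(np.float32)),P.mean(0))
for n in('top','scene'):
    W=np.load(n+'.npz')['W']
    S=W[(abs(W[...,0]-473)<60)&(abs(W[...,1]-316)<60)&(W[...,2]>12)]
    H=S[S[:,2]>60]; h=S[(S[:,2]<45)]
    print(n,'handle top',np.median(H[H[:,2]>92],0).round(1),cv2.minAreaRect(H[H[:,2]>88][:,:2].astype(np.float32)),'all',cv2.minAreaRect(S[:,:2].astype(np.float32)), S[:,2].max())
```

```text
coaster 1196 ((426.3123779296875, -308.84320068359375), 54.610923767089844) [ 425.94093408 -308.79768458    8.42163162]
top handle top [472.7 316.2  97.5] ((472.6446533203125, 316.1453857421875), (32.134376525878906, 31.689472198486328), 55.947532653808594) all ((472.6506652832031, 316.39434814453125), (56.4617919921875, 68.09060668945312), 56.051822662353516) 103.1915904395274
scene handle top [478.9 318.9  96.1] ((478.0469970703125, 318.6951599121094), (31.54471778869629, 31.500150680541992), 54.184326171875) all ((478.1219482421875, 317.5225830078125), (57.46931838989258, 70.20442199707031), 57.80445098876953) 101.1115553463082
```

Request:
jog_arm --steps '[0,0,-0.02,0,0,0,0,0,-0.015,0,0,0,0,0,-0.015,0,0,0,0,0,-0.015,0,0,0,0,0,-0.015,0,0,0,0,0,-0.015,0,0,0,0,0,-0.015,0,0,0,0,0,-0.015,0,0,0,0,0,-0.015,0,0,0,0,0,-0.015,0,0,0,0,0,-0.01,0,0,0,0,0,-0.01,0,0,0]'

```text
clock: 3.1
ee_pos: [555.4, -44.2, 79.7]
ee_rot: [[1.0, 0.001, 0.0], [0.001, -1.0, 0.0], [0.0, -0.0, -1.0]]
contact_force: [0.2, -1.4, 1.4]
grip_width: 0.1
```

Request:
jog_arm --steps '[0,0,-0.004,0,0,0,0,0,-0.004,0,0,0,0,0,-0.003,0,0,0,0,0,-0.003,0,0,0]'

```text
clock: 3.6
ee_pos: [555.4, -44.2, 66.2]
ee_rot: [[1.0, 0.001, 0.0], [0.001, -1.0, 0.0], [0.0, -0.0, -1.0]]
contact_force: [-0.1, 0.3, 0.4]
grip_width: 0.4
```

Request:
jog_arm --steps '[0,0,-0.003,0,0,0,0,0,-0.002,0,0,0,0,0,0,0,0,0]'

```text
clock: 3.98
ee_pos: [555.7, -44.2, 62.1]
ee_rot: [[1.0, 0.001, 0.001], [0.001, -1.0, 0.0], [0.001, -0.0, -1.0]]
contact_force: [-3.3, 1.3, 20.0]
grip_width: -0.2
```

Run:
```python
from h import *
p,W=grab('scene'); cv2.imwrite('pics/s2.png',p[100:300,180:400,::-1].repeat(2,0).repeat(2,1))
print(sense()['contact_force'],sense()['ee_pos'])
```

```text
[-3.75272256  0.5469241  18.95656876] [555.66277375 -44.19650695  62.0924276 ]
```

View pics/s2.png

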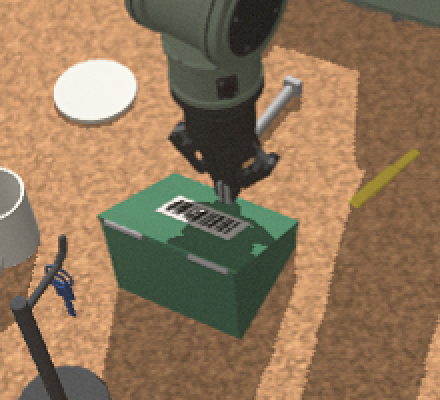

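The lid is now flush with the tin walls, and the tool pushes at 19 N.

Request:
jog_arm --steps '[0,0,0.02,0,0,0,0,0,0.05,0,0,0,0,0,0.06,0,0,0]'

```text
clock: 4.4
ee_pos: [554.9, -44.1, 192.3]
ee_rot: [[1.0, 0.001, -0.002], [0.001, -1.0, 0.0], [-0.002, -0.0, -1.0]]
contact_force: [-0.5, 0.9, 0.5]
grip_width: 0.4
```

Request:
jog_arm --steps '[-0.0068,0.03,0.006,0,0,-2.84,-0.0068,0.03,0.006,0,0,-2.84,-0.0068,0.03,0,0,0,-2.84,-0.0068,0.03,0,0,0,-2.84,-0.0068,0.03,0,0,0,-2.84,-0.0068,0.03,0,0,0,-2.84,-0.0068,0.03,0,0,0,-2.84,-0.0068,0.03,0,0,0,-2.84,-0.0068,0.03,0,0,0,-2.84,-0.0068,0.03,0,0,0,-2.84,-0.0068,0.03,0,0,0,-2.84,-0.0068,0.03,0,0,0,-2.84]' --gripper 0.0854

```text
clock: 5.9
ee_pos: [473.4, 316.9, 203.2]
ee_rot: [[0.828, -0.561, -0.0], [-0.561, -0.828, 0.0], [-0.0, -0.0, -1.0]]
contact_force: [-0.0, -0.0, -0.1]
grip_width: 85.3
```

Run:
```python
from h import *
print(sense()['ee_pos'],calibration('wrist')['distortion'])
p,W=grab('wrist'); cv2.imwrite('pics/w1.png',p[:,:,::-1])
for n in('wrist',):
    S=W[(abs(W[...,0]-474)<60)&(abs(W[...,1]-317)<60)&(W[...,2]>12)]
    H=S[(S[:,2]>88)&(S[:,2]<110)]
    print(len(H),len(S))
    if len(H): print(np.median(H,0),cv2.minAreaRect(H[:,:2].astype(np.float32)),cv2.minAreaRect(S[:,:2].astype(np.float32)))
for n in('top','scene'):
    p,W=grab(n)
    m=(abs(W[...,0]-616)<68)&(abs(W[...,1]+44)<78)&(W[...,2]>30)&(W[...,2]<150)
    P=W[m];c=P.mean(0);nn=np.linalg.svd(P-c,full_matrices=0)[2][2];nn*=np.sign(nn[2])
    lab=m&(p.min(-1)>110); L=W[lab]
    print(n,'n',nn.round(3),'resid',np.abs((P-c)@nn).mean(),'tilt',np.degrees(np.arccos(nn[2])), 'label',len(L),cv2.minAreaRect(L[:,:2].astype(np.float32)),np.median(L,0), 'z at',(c+0).round(1))
```

```text
[473.39587866 316.85356602 203.18404443] [-0.06894089  0.          0.          0.          0.        ]
1661 50372
[475.75107103 318.80125617  97.20807082] ((474.369873046875, 319.7898254394531), (31.92355728149414, 31.96559715270996), 55.69285583496094) ((473.6583251953125, 317.2119140625), (147.546875, 67.53583526611328), 58.56710433959961)
top n [-0.529  0.016  0.849] resid 1.719738952287137 tilt 31.923365209853383 label 846 ((632.8450927734375, -48.75776672363281), (141.2023162841797, 101.40145874023438), 89.52487182617188) [610.81499466 -46.70663256  94.10363534] z at [616.7 -44.   97.3]
scene n [-0.468  0.042  0.883] resid 8.560310897309053 tilt 28.001464318208853 label 417 ((634.6171875, -58.32460021972656), (117.59857177734375, 100.76963806152344), 88.97459411621094) [613.77016587 -46.21648013  93.65883492] z at [626.7 -41.3  94.3]
```

View pics/w1.png

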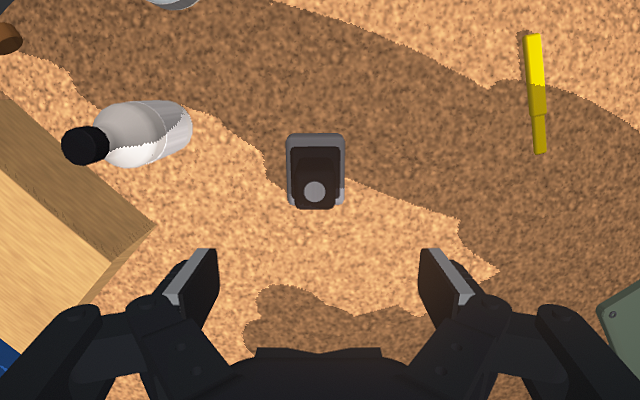

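The wrist view shows the handle at (315,178) with its sides square to the jaws. It is centred to within 2 mm, so I descend.

Request:
jog_arm --steps '[0,0.0015,-0.025,0,0,0,0,0,-0.025,0,0,0,0,0,-0.025,0,0,0,0,0,-0.025,0,0,0,0,0,-0.025,0,0,0,0,0,-0.015,0,0,0,0,0,-0.012,0,0,0,0,0,0,0,0,0]'

```text
clock: 7.05
ee_pos: [473.8, 317.1, 51.0]
ee_rot: [[0.829, -0.56, -0.0], [-0.56, -0.829, -0.0], [-0.0, 0.0, -1.0]]
contact_force: [-0.2, 0.5, -0.1]
grip_width: 85.5
```

Request:
jog_arm --steps '[0,0,0,0,0,0,0,0,0,0,0,0,0,0,0,0,0,0,0,0,0,0,0,0,0,0,0,0,0,0]' --gripper 0.0 --grip_force 60

```text
clock: 7.68
ee_pos: [474.0, 317.5, 51.6]
ee_rot: [[0.829, -0.56, 0.001], [-0.56, -0.829, 0.001], [0.0, -0.001, -1.0]]
contact_force: [0.1, 1.2, 6.1]
grip_width: 31.5
```

Request:
jog_arm --steps '[0,0,0.02,0,0,0,0,0,0.035,0,0,0,0,0,0.045,0,0,0,0,0,0.045,0,0,0.2,0.003,-0.045,0.008,0,0,4.25,0.003,-0.045,0.008,0,0,4.25,0.003,-0.045,0.008,0,0,4.25,0.003,-0.045,0.008,0,0,4.25,0.003,-0.045,0.008,0,0,4.25,0.003,-0.045,0.008,0,0,4.25,0.003,-0.045,0.008,0,0,4.25,0.003,-0.045,0.008,0,0,4.25]'

```text
clock: 9.18
ee_pos: [497.6, -44.1, 260.5]
ee_rot: [[1.0, 0.005, -0.0], [0.005, -1.0, 0.0], [-0.0, -0.0, -1.0]]
contact_force: [0.4, -0.7, -2.2]
grip_width: 31.2
```

Request:
jog_arm --steps '[0.004,0,0,0,-2.67,0,0.004,0,0,0,-2.67,0,0.004,0,0,0,-2.67,0,0.004,0,0,0,-2.67,0,0.004,0,0,0,-2.67,0,0.004,0,0,0,-2.67,0,0.004,0,-0.005,0,-2.67,0,0.004,0,-0.005,0,-2.67,0,0.004,0,-0.005,0,-2.67,0,0.004,0,-0.005,0,-2.67,0,0.004,0,-0.005,0,-2.67,0,0,0,0,0,-2.67,0]'

```text
clock: 10.68
ee_pos: [550.5, -44.3, 252.3]
ee_rot: [[0.864, 0.004, 0.504], [0.003, -1.0, 0.004], [0.504, -0.002, -0.864]]
contact_force: [-0.2, -0.6, -1.2]
grip_width: 31.3
```

Run:
```python
from h import *
s=sense();R=s['ee_rot'];print(s['ee_pos'],R.round(3),s['grip_width'])
p,W=grab('scene'); t,U=grab('top')
im=np.hstack([p[80:300,150:400],t[100:320,240:490]]); cv2.imwrite('pics/s3.png',cv2.resize(im,(800,352))[...,::-1])
L=np.array([613.5,-45,93.5]); win=s['ee_pos']+R[:,2]*51.6
print('label in window frame (tool axes)',R.T@(L-win))
# label plane from the wrist camera
p,W=grab('wrist'); cv2.imwrite('pics/w2.png',p[...,::-1])
```

```text
[550.47609847 -44.33019941 252.27590165] [[ 0.864  0.004  0.504]
 [ 0.003 -1.     0.004]
 [ 0.504 -0.002 -0.864]] 31.303704983337116
label in window frame (tool axes) [-25.5204751    1.22730206 117.3066216 ]
```

View pics/s3.png

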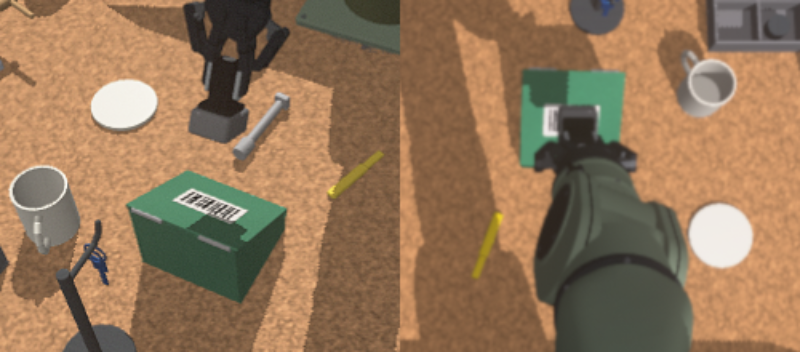

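View pics/w2.png

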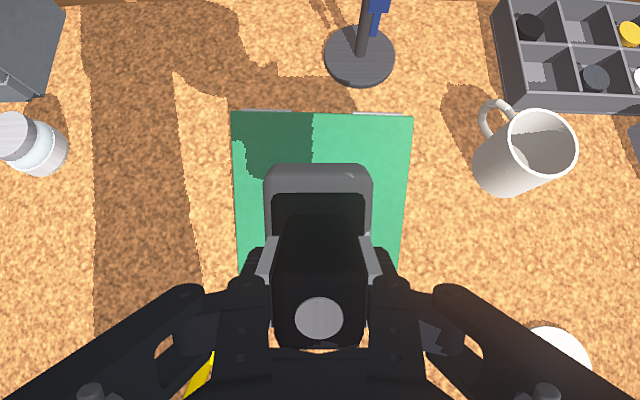

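The lid is shut, and the scanner is held straight and centred over the label, still 117 mm out. Next I move closer.

Request:
jog_arm --steps '[-0.001,0,-0.008,0,-0.3,0,-0.001,0,-0.008,0,-0.3,0,-0.001,0,-0.008,0,-0.3,0,-0.001,0,-0.008,0,-0.3,0,-0.001,0,-0.008,0,-0.3,0,-0.001,0,-0.007,0,-0.3,0,0,0,0,0,0,0]'

```text
clock: 11.7
ee_pos: [562.1, -47.7, 235.8]
ee_rot: [[0.871, 0.007, 0.491], [0.003, -1.0, 0.008], [0.491, -0.006, -0.871]]
contact_force: [0.3, 0.2, -2.1]
grip_width: 31.5
```

Run:
```python
from h import *
s=sense();R=s['ee_rot'];print(s['ee_pos'],R.round(3),s['joints'].round(2))
L=np.array([613.5,-45,93.5]); win=s['ee_pos']+R[:,2]*51.6
print(R.T@(L-win),np.degrees(np.arccos(R[:,2]@[.529,-.016,-.848])))
```

```text
[562.06069674 -47.72026239 235.83737813] [[ 0.871  0.007  0.491]
 [ 0.003 -1.     0.008]
 [ 0.491 -0.006 -0.871]] [ 0.08  0.55 -0.05  2.08 -0.52  0.   -1.  ]
[-25.03245357  -1.56571237  97.67912036] 3.3359188250798932
```

Joint 6 is at its lower limit of 0, so the full 32° tilt isn't reachable here. A tilt of about 25.5° (6.5° off square, limit 11.5°) is reachable, so I aim the axis through the label centre at that tilt.

Request:
jog_arm --steps '[0,0,0,0,1.3,0,0,0,0,0,1.3,0,0,0,0,0,1.3,0,-0.0015,0.0006,-0.0038,0,0,0,-0.0015,0.0006,-0.0038,0,0,0,-0.0015,0.0006,-0.0038,0,0,0,-0.0015,0.0006,-0.0038,0,0,0,-0.0015,0.0006,-0.0038,0,0,0,0,0,0,0,0,0]'

```text
clock: 12.82
ee_pos: [554.4, -44.7, 216.8]
ee_rot: [[0.903, 0.006, 0.43], [0.003, -1.0, 0.008], [0.43, -0.006, -0.903]]
contact_force: [0.2, 0.3, -1.9]
grip_width: 31.4
```

```bash
cat > chk.py <<'E'
from h import *
s=sense();R=s['ee_rot'];print(s['ee_pos'],R.round(3),s['joints'].round(2))
L=np.array([613.5,-45,93.5]); win=s['ee_pos']+R[:,2]*51.6
print(R.T@(L-win),np.degrees(np.arccos(R[:,2]@[.529,-.016,-.848])))
E
python3 chk.py
```

```text
[554.3703067  -44.68714496 216.76329846] [[ 0.903  0.006  0.43 ]
 [ 0.003 -1.     0.008]
 [ 0.43  -0.006 -0.903]] [ 0.03  0.58  0.02  2.06 -0.53  0.07 -1.  ]
[ 0.33229169  1.44428874 85.10428986] 6.812728595413111
```

Request:
jog_arm --steps '[0,0,0,0,0,0,0,0,0,0,0,0,0,0,0,0,0,0,0,0,0,0,0,0,0,0,0,0,0,0,0,0,0,0,0,0,0,0,0,0,0,0,0,0,0,0,0,0,0,0,0,0,0,0,0,0,0,0,0,0]'

```text
clock: 14.08
ee_pos: [554.5, -44.6, 217.0]
ee_rot: [[0.903, 0.006, 0.431], [0.003, -1.0, 0.008], [0.431, -0.006, -0.903]]
contact_force: [-0.1, 0.7, -2.4]
grip_width: 31.5
```

```bash
python3 chk.py
python3 - <<'E'
from h import *
p,W=grab('scene'); cv2.imwrite('pics/s4.png',cv2.resize(p[100:260,180:380],(800,640))[:600,:,::-1])
s=sense();R=s['ee_rot']
T=(W-s['ee_pos'])@R   # tool frame points
m=(abs(T[...,0])<45)&(abs(T[...,1])<45)&(T[...,2]>20)&(T[...,2]<62)
P=T[m];print(len(P),np.percentile(P,[2,50,98],axis=0).round(1))
# lid check
w,U=grab('wrist'); m=(abs(U[...,0]-616)<66)&(abs(U[...,1]+44)<76)&(U[...,2]>40)&(U[...,2]<150)
hsv=cv2.cvtColor(w,cv2.COLOR_RGB2HSV); m&=(hsv[...,0]>60)&(hsv[...,0]<95)&(hsv[...,1]>90)
P=U[m];c=P.mean(0);n=np.linalg.svd(P-c,full_matrices=0)[2][2];print('lid n wrist',len(P),(n*np.sign(n[2])).round(3))
E
```

```text
[554.51972131 -44.6388746  217.01716958] [[ 0.903  0.006  0.431]
 [ 0.003 -1.     0.008]
 [ 0.431 -0.006 -0.903]] [ 0.03  0.58  0.02  2.06 -0.53  0.07 -1.  ]
[4.00768232e-02 1.48888538e+00 8.52688295e+01] 6.7933676621030035
542 [[-24.7 -29.3  20.2]
 [ 32.6 -13.1  32.6]
 [ 37.3  25.4  50.5]]
lid n wrist 19952 [-0.528  0.015  0.849]
```

View pics/s4.png

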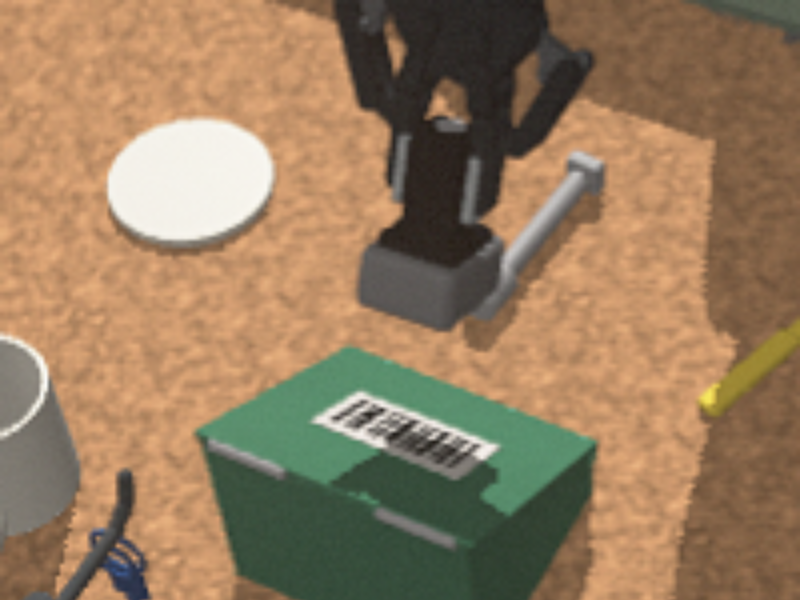

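The scanner is straight in the grip: its underside is 51 mm past the TCP and its faces are at ±28/35 mm. The lid is still shut, with its normal at 32°. I finish the 2 s hold, then back off and stand the scanner upright.

Request:
jog_arm --steps '[0,0,0,0,0,0,0,0,0,0,0,0,0,0,0,0,0,0,0,0,0,0,0,0,0,0,0,0,0,0,0,0,0,0,0,0,0,0,0,0,0,0,0,0,0,0,0,0]'

```text
clock: 15.18
ee_pos: [554.5, -44.6, 217.0]
ee_rot: [[0.903, 0.006, 0.431], [0.003, -1.0, 0.008], [0.431, -0.006, -0.902]]
contact_force: [-0.6, 0.5, -2.3]
grip_width: 31.3
```

Request:
jog_arm --steps '[-0.003,0,0.007,0,0,0,-0.003,0,0.007,0,0,0,-0.006,0,0.007,0,2.55,0,-0.006,0,0.007,0,2.55,0,-0.006,0,0.007,0,2.55,0,-0.006,0,0.002,0,2.55,0,-0.006,0,0,0,2.55,0,-0.006,0,0,0,2.55,0,-0.006,0,0,0,2.55,0,-0.006,0,0,0,2.55,0,-0.006,0,0,0,2.55,0,-0.006,0,0,0,2.55,0]'

```text
clock: 16.68
ee_pos: [488.3, -44.6, 254.7]
ee_rot: [[1.0, 0.003, -0.001], [0.003, -1.0, 0.008], [-0.001, -0.008, -1.0]]
contact_force: [-0.4, 0.1, -2.6]
grip_width: 31.5
```

Request:
jog_arm --steps '[-0.005,-0.022,0,0,0,0,-0.005,-0.022,0,0,0,0,-0.005,-0.022,0,0,0,0,-0.005,-0.022,0,0,0,0,-0.005,-0.022,0,0,0,0,-0.005,-0.022,0,0,0,0,-0.005,-0.022,0,0,0,0,-0.005,-0.022,0,0,0,0,-0.005,-0.022,0,0,0,0,-0.005,-0.022,0,0,0,0,-0.005,-0.022,0,0,0,0,-0.005,-0.022,0,0,0,0]'

```text
clock: 18.18
ee_pos: [428.3, -309.3, 254.7]
ee_rot: [[1.0, 0.003, 0.001], [0.003, -1.0, 0.008], [0.001, -0.008, -1.0]]
contact_force: [-0.2, 0.0, -2.0]
grip_width: 31.2
```

Request:
jog_arm --steps '[-0.002,0,-0.02,-0.45,0,0,0,0,-0.025,0,0,0,0,0,-0.025,0,0,0,0,0,-0.025,0,0,0,0,0,-0.025,0,0,0,0,0,-0.025,0,0,0,0,0,-0.02,0,0,0,0,0,-0.012,0,0,0,0,0,-0.006,0,0,0,0,0,0,0,0,0]'

```text
clock: 19.42
ee_pos: [426.6, -308.7, 71.3]
ee_rot: [[1.0, 0.003, 0.0], [0.003, -1.0, 0.0], [0.0, -0.0, -1.0]]
contact_force: [-0.9, -0.3, -1.7]
grip_width: 31.4
```

Request:
jog_arm --steps '[0,0,-0.003,0,0,0,0,0,-0.003,0,0,0,0,0,-0.002,0,0,0,0,0,-0.002,0,0,0,0,0,0,0,0,0]'

```text
clock: 20.05
ee_pos: [426.5, -308.6, 60.9]
ee_rot: [[1.0, 0.003, -0.0], [0.003, -1.0, 0.0], [-0.0, -0.0, -1.0]]
contact_force: [-0.4, 0.4, -2.2]
grip_width: 31.6
```

Request:
jog_arm --steps '[0,0,-0.001,0,0,0,0,0,-0.001,0,0,0,0,0,0,0,0,0]'

```text
clock: 20.42
ee_pos: [426.6, -308.7, 59.6]
ee_rot: [[1.0, 0.003, 0.001], [0.003, -1.0, 0.0], [0.001, -0.0, -1.0]]
contact_force: [-2.3, 3.2, 11.6]
grip_width: 31.6
```

Request:
jog_arm --steps '[0,0,0,0,0,0,0,0,0,0,0,0,0,0,0,0,0,0,0,0,0,0,0,0,0,0,0,0,0,0]' --gripper 0.0854

```text
clock: 21.05
ee_pos: [426.5, -308.7, 59.0]
ee_rot: [[1.0, 0.003, 0.0], [0.003, -1.0, 0.0], [0.0, -0.0, -1.0]]
contact_force: [0.0, 1.0, 0.1]
grip_width: 85.5
```

Request:
jog_arm --steps '[0,0,0.01,0,0,0,0,0,0.02,0,0,0,0,0,0.03,0,0,0,0,0,0.04,0,0,0,0,0,0.04,0,0,0,0,0,0.03,0,0,0,-0.02,0.03,0.01,0,0,0,-0.02,0.03,0,0,0,0,-0.02,0.03,0,0,0,0,-0.02,0.03,0,0,0,0,0,0.03,0,0,0,0,0,0,0,0,0,0]'

```text
clock: 22.55
ee_pos: [346.5, -157.1, 239.7]
ee_rot: [[1.0, 0.005, 0.001], [0.005, -1.0, 0.001], [0.001, -0.001, -1.0]]
contact_force: [0.4, -0.2, 0.0]
grip_width: 85.4
```

Run:
```python
from h import *
p,W=grab('scene'); t,U=grab('top')
cv2.imwrite('pics/s5.png',cv2.resize(np.vstack([t,p]),(480,600))[...,::-1])
for n,V in(('scene',W),('top',U)):
    S=V[(abs(V[...,0]-426)<50)&(abs(V[...,1]+309)<50)&(V[...,2]>14)&(V[...,2]<112)]
    H=S[S[:,2]>98]
    print(n,len(S),len(H),np.median(H,0) if len(H) else S.max(0),cv2.minAreaRect(S[:,:2].astype(np.float32)))
m=(abs(U[...,0]-616)<66)&(abs(U[...,1]+44)<76)&(U[...,2]>40)&(U[...,2]<150)
P=U[m];c=P.mean(0);n=np.linalg.svd(P-c,full_matrices=0)[2][2];print('lid n',(n*np.sign(n[2])).round(3))
print(sense()['clock'],sense()['ee_pos'],sense()['contact_force'])
```

```text
scene 802 124 [ 433.12818753 -305.00583473  103.1470996 ] ((430.21087646484375, -307.21484375), (56.581321716308594, 71.9241714477539), 88.025634765625)
top 53 31 [ 430.46479622 -319.12103509  106.03782167] ((442.8072509765625, -323.7372131347656), (18.538890838623047, 41.10232925415039), 65.44570922851562)
lid n [-0.528  0.018  0.849]
22.65 [ 346.69443085 -158.88809402  239.48065302] [-0.42581888 -0.69432434  0.42016591]
```

View pics/s5.png

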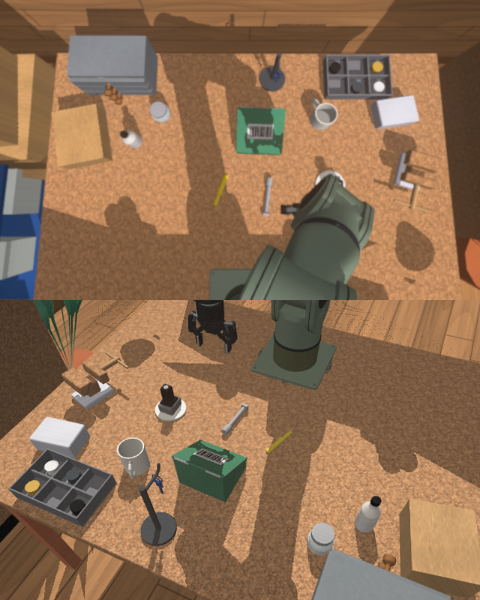

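The scanner stands upright in the middle of the coaster, within about 5 mm. The lid is shut, nothing else has moved, and the arm is clear.

```bash
python3 -c "
from station import job
job.close_job()"
```

```text
the job is handed in; nothing more can be done
```

I shut the lid, read the label for about 2.4 s, stood the scanner on the coaster, and handed the job in at about 22.7 s. The hand-in reports no verdict.

- **Lid:** I pressed it down with the closed fingers to about 20 N. Its slope afterwards measured 32°, which is fully shut, and it measured the same at the end.
- **Reading:** the window was about 85 mm from the label, and its axis passed within about 2 mm of the label's middle. It was not fully square. Joint 6 reached its lower limit, so I held it 6.8° (0.12 rad) off, inside the 0.2 rad allowed.
- **Scanner on the coaster:** it went down at about 14 N and was released upright. The last scene view put it about 4 mm from the coaster's centre, with its top at 103 mm against 106 mm expected.
- **Last checks:** the arm hid most of the scanner from the top camera, so that view gave no usable second reading of its position. By eye in the last two pictures, the lever, lockring tool, jar, mug and bottle had not moved. I did not measure them again.

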